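# Start up the wood lathe: lamp, extraction, spindle

## Robot

A 6-joint arm with a two-finger parallel gripper is mounted at the origin on the work surface. World frame = base frame: x ahead of the robot, y to its left, z up, the work surface at z = 0. Lengths are in m, angles in rad, forces in N, time in s.
With the tool pointing down it reaches from about 0.3 to 0.875 m from the base axis. Payload 4.2 kg.
Tool frame: the origin (TCP) lies at the very end of the fingers, on their centre line; the grasp point (between the pads) lies 19 mm behind it; z points along the fingers, y is the line along which they close (so a half turn about z gives the same grasp; the last joint's range is limited). The gripper opens to 85 mm and grips with 20 to 120 N. Pads are 22 mm wide; open, the fingers measure 114 mm over their backs; the gripper's body (76 mm by 85 mm) begins 54 mm behind the grasp point. The pads swing forward as they close: fully open they stand 13 mm farther back than shut.
Start: joints at [-1.134, 0.32, 1.565, -0, 1.257, -0.02], TCP at [0.254, -0.516, 0.231] pointing down, gripper open.
Joint ranges: [-3.11, 3.11], [-0.84, 2.01], [0.21, 2.61], [-1.34, 4.49], [0.05, 2.63], [-2.56, 2.56]. Speed limits (rad/s): [2.57, 2.57, 3.14, 3.14, 3.14, 3.14].

## Interface

Orientations are given as a rotation vector (axis times angle).
In Python, from plant import goto, move_straight, set_joints, release, grab, wait, solve_ik, grab_frame, IKError, hand_in, outline_of, read_clock, read_joint_positions, read_qd, read_joint_efforts, read_position, read_eef_rot, read_ft_force, read_wrist_torque, read_opening, read_grip_force gives the robot as it stands. Calls block until the motion is done:
- goto(position, orientation): joint-space move of the TCP to a pose.
- move_straight(position, velocity=0.15, attitude=None, f_stop=None): straight line of the TCP; attitude=None keeps the orientation; velocity is the mean speed in m/s. With f_stop (N) it stops when the force on the tool has changed by that much, and returns True; else False.
- set_joints(angles): joint-space move.
- release() and grab(squeeze=None): open the fingers fully, or close them until they stop; squeeze is the grip in N (None keeps the last).
- wait(seconds).
- solve_ik(position, orientation): joint angles nearest the present ones, or None.
- grab_frame(name): name is "scene" or "top" or "wrist"; returns a dict with "color" (384x512x3 uint8, red, green, blue), "depth" (384x512 float32, m along the optical axis (not along the pixel's ray), 0 where there is no reading), "mtx" (3x3 intrinsics, pixels), "k1" (the pictures are not rectified: a ray, as slopes to the right and down, at radius r is drawn at 1 + k1 r^2 times it, then the intrinsics apply), "extrinsics" (4x4, takes a point from world to camera coordinates); the wrist camera has in their place "T_tool_cam" (4x4, takes a point from camera to tool coordinates, whose origin is the TCP and whose axes are the flange's). Camera axes: x right, y down, z forward; pixel columns grow to the right and rows downward; lengths in m; the calibration is good to about 2 mm. A picture is of the moment at which its call begins: read the wrist's pose just before it.
A pose or a line that the arm cannot do raises IKError and nothing moves.
- hand_in(): hands the job in; it is judged then, once.
Trained networks look in a picture, given as the dict that the camera call returned (one of the last four; its "shot" number tells which), for a name from the list of things; names that differ only in an ending like _2 or _b are one class to them, and where a whole thing is asked for, a point or a joint stands for the part that bears it (a point fixed in the world has none). Each returns a list of dicts, best first, with "p" (0 to 1); they miss things now and then, are a little off and sometimes report something else, mostly with a low value. They report only what shows in the picture. A call takes as long as a camera call. They do not tell look-alikes from the thing itself.
- outline_of(picture, label): "mask" (384x512 bool, what is visible of it) and "uv" ([column, row] in pixels, amid what is visible of it).
Readings, each from a call of its own:
- read_clock(): time.
- read_joint_positions(): joint angles.
- read_qd(): joint speeds.
- read_joint_efforts(): joint torques, N m.
- read_position(): TCP position.
- read_eef_rot(): TCP orientation.
- read_ft_force(): force on the tool from outside, world axes, zero at the start.
- read_wrist_torque(): the same for the moment, N m.
- read_opening(): finger opening in m.
- read_grip_force(): force on a finger pad.
Only numpy, scipy, OpenCV 4.12 (cv2) and the standard library are available. Lean on these libraries where they do the work, as an engineer would, in place of code of your own. Each camera call takes 0.05 s, during which the arm holds its last target. There are 200 camera calls.

## Task

Get the wood lathe running, in this order: first press the round push button on the gooseneck lamp's base until it stays fully down, then push the raised end of the wide rocker on the dust extractor's switch box fully home, and last press the square start key on the lathe's control pendant all the way in and let it spring back. Only press and push, picking nothing up: do not press the mushroom stop or the small round button on the pendant, leave the loose pendant where it lies, and leave everything else on the bench undisturbed.

Things in the scene. Friction and masses are not known exactly. Their poses are not given: they have to be found in the camera images.
- lamp: Black box base 120 x 100 mm, 55 mm high, of the gooseneck work lamp, fixed to the bench; origin at the centre of its underside, x from the button towards the neck. Round button on top at x = -25 mm, y = 0; a small fixed dimmer stub (18 mm wide, 6 mm high) at x = +25, y = +32 mm. The bent neck (16 mm thick) rises at x = +45 mm and carries a small lamp head out to x = +146 mm; highest point 155 mm.
- lamp_button_top (a point): Centre of the top face of the lamp's round grey button (30 mm diameter). It stands 17 mm above the base's top before it is pressed, its face 72 mm above the bench, and moves down with the button, 7 mm; 10 mm still show when it is down. A low grey collar, 42 mm wide and 5 mm high, surrounds it.
- lamp_button (a joint): Travel of the lamp button in m: 0 = up (off), 0.007 = fully down (on). Slides straight down against about 3.5 N of friction and stays where it is left; no spring brings it back.
- switch_box: Grey steel box 110 x 110 mm, 60 mm high: the dust extractor's switch, fixed to the bench at any yaw; origin at the centre of its underside. Two black cable glands stick out 20 mm on its -x side. The rocker sits mid-top in a black frame 82 x 56 mm, 7 mm high; its axis runs along the box's y, 66 mm above the bench. At the start its half towards the box's +x stands up.
- rocker_press (a point): Point to press: on the top face of the rocker's raised half, 23 mm from the rocking axis, in the middle of its width; it moves with the rocker. About 79 mm above the bench at the start, 70 mm when the end is fully home. Each half of the grey V-shaped rocker is 33 mm long and 40 mm wide.
- rocker (a joint): Angle of the rocker in rad: 0 = off (the -x half lies level, the +x half stands up at 0.4 rad, its tip about 12 mm higher), 0.4 = on (the +x half pressed fully home, level; the -x half then stands up). Turns against 0.08 N m of friction (about 3.5 N at the press point) and stays where it is left.
- pendant: Lathe control pendant: black box 95 x 180 mm, 50 mm high, with an aluminium top plate, 1 kg, lying loose on the bench; origin at the centre of its underside, y along its length. On top, in a row along y: the mushroom stop at y = +58 mm (40 mm wide, 23 mm high), the square start key at y = 0, the small round jog button at y = -50 mm (18 mm wide, 12 mm high).
- start_key_top (a point): Centre of the top face of the square grey start key, 28 x 28 mm, 66 mm above the bench when up; it moves down with the key, 6 mm. A black frame 40 x 40 mm, its top 54 mm above the bench, surrounds it.
- start_key (a joint): Travel of the start key in m: 0 = up, 0.006 = fully in. Spring key: starts to move at about 1.5 N, fully in at 5 N, springs back when let go.
- stop_button (a joint): Travel of the mushroom stop in m: 0 = up, 0.006 = fully in (spring, 8 N). Not to be pressed.
- jog_button (a joint): Travel of the small round jog button in m: 0 = up, 0.004 = fully in (spring, 5 N). Not to be pressed.
- finial: Bystander: small turned wooden finial standing upright, 40 mm wide, 88 mm high; origin at the centre of its foot. Loose.
- wax_jar: Bystander: amber glass jar with a steel cap, 52 mm wide, 60 mm high; origin at the centre of its underside. Loose.
- blank: Bystander: round wooden turning blank, 86 mm wide, 38 mm high; origin at the centre of its underside. Loose.
- live_center: Bystander: steel live centre standing point up, 52 mm wide, 85 mm high; origin at the centre of its underside. Loose.
- mug: Bystander: blue ceramic mug, 80 mm wide, 90 mm high; origin at the centre of its underside. Loose.
- offcut: Bystander: dark wood offcut 60 x 110 mm, 35 mm high; origin at the centre of its underside. Loose.
There are look-alikes about, which are no part of the job. What is shaped like the switch_box but purple is not meant.

How it is judged:
On the way, in this order (a step that is already met when the one before it is completed fails the run):
1. the lamp's round button is pressed fully down (value of joint lamp_button above 0.0055 m), for 0.1 s.
2. the rocker's raised end is pushed fully home (value of joint rocker above 0.33 rad), for 0.1 s.
3. the square start key is pressed all the way in (value of joint start_key above 0.0045 m), for 0.05 s.
4. the start key is let go and has sprung back (value of joint start_key below 0.0015 m), for 0.1 s.
At the end, for the whole second after the job is handed in: Lamp button down (over 5.5 of 7 mm), rocker over (above 0.33 of 0.4 rad), start key pressed (over 4.5 of 6 mm) and up again (within 1.5 mm), stop and jog buttons up, pendant flat, at rest and within 20 mm, and each bystander within 15 mm, of its starting place (value of joint lamp_button above 0.0055 m and value of joint rocker above 0.33 rad and value of joint each of start_key, stop_button, jog_button below 0.0015 m and distance of pendant from where it was at the start of the episode below 0.02 m and angle between pendant's own z axis and vertical below 0.05 rad and linear speed of pendant below 0.02 m/s and distance of each of finial, wax_jar, blank, live_center, mug, offcut from where it was at the start of the episode below 0.015 m); the robot touches nothing.
It fails at once if the rocker is switched before the lamp is on (value of joint rocker above 0.2 rad and value of joint lamp_button below 0.004 m).
It fails at once if the start key is pressed before the extraction is on (value of joint start_key above 0.003 m and value of joint rocker below 0.2 rad).
It fails at once if the mushroom stop or the small round jog button is pressed (value of joint stop_button above 0.003 m or value of joint jog_button above 0.0025 m).
It fails at once if the pendant is shoved, lifted or tipped (distance of pendant from where it was at the start of the episode above 0.025 m or height (world z) of pendant above 0.01 m or angle between pendant's own z axis and vertical above 0.12 rad).
It fails at once if a bystander is moved, lifted or knocked over (distance of any of finial, wax_jar, blank, live_center, mug, offcut from where it was at the start of the episode above 0.02 m or angle between any of finial, wax_jar, blank, live_center, mug, offcut's own z axis and vertical above 0.35 rad).
It also fails if it takes over 50 s, if anything falls off the work surface, if the arm or the gripper's body presses on something with over 40 N, if the wrist force passes 120 N, or if a joint passes its speed limit or range.

## Working session

There is one attempt and no reset: what is moved stays moved. The work goes in short steps, each a Python script; the robot and the scene stay as the last script left them, time stands still between calls to the robot, and variables do not carry over. Pictures are saved under pics/ and viewed, at most 10 in all, crops included, and the job is handed in when it is done.

```bash
mkdir -p pics; cat > h.py <<'E'
import numpy as np, cv2
from plant import *
def cloud(f):
    """world xyz per pixel (fixed cameras)"""
    K=f["mtx"];k1=f["k1"];h,w=f["depth"].shape
    u,v=np.meshgrid(np.arange(w),np.arange(h))
    p=np.stack([u,v],-1).reshape(-1,1,2).astype(np.float64)
    n=cv2.undistortPoints(p,np.asarray(K,float),np.array([k1,0,0,0,0.])).reshape(h,w,2)
    d=f["depth"].astype(float)
    P=np.stack([n[...,0]*d,n[...,1]*d,d],-1)
    E=np.asarray(f["extrinsics"]); 
    W=(P-E[:3,3])@E[:3,:3]
    W[d<=0]=np.nan
    return W
E
python3 - <<'E'
from h import *
for n in("top","scene"):
    f=grab_frame(n); W=cloud(f)
    cv2.imwrite(f"pics/{n}0.png",cv2.resize(f["color"][...,::-1],None,fx=1.5,fy=1.5))
    np.savez(f"{n}0.npz",W=W,c=f["color"])
    for l in["lamp","lamp_button_top","switch_box","rocker_press","pendant","start_key_top","finial","wax_jar","blank","live_center","mug","offcut"]:
        for r in outline_of(f,l)[:3]:
            m=r["mask"]&np.isfinite(W[...,0])
            q=W[m]
            if len(q): print(n,l,round(r["p"],2),np.round(r["uv"]),m.sum(),np.round(np.median(q,0),3),"zmax",np.round(np.percentile(q[:,2],98),3))
print(read_clock(),read_eef_rot())
E
```

```text
top lamp 0.96 [254. 150.] 1477 [0.652 0.013 0.057] zmax 0.15
top switch_box 0.84 [359. 188.] 1296 [ 0.524 -0.33   0.061] zmax 0.08
top switch_box 0.7 [370. 248.] 1434 [ 0.33  -0.352  0.061] zmax 0.08
top rocker_press 0.58 [371. 245.] 262 [ 0.332 -0.362  0.072] zmax 0.084
top rocker_press 0.47 [364. 187.] 234 [ 0.527 -0.336  0.071] zmax 0.083
top pendant 0.91 [148. 191.] 1680 [0.52  0.352 0.052] zmax 0.074
top pendant 0.59 [363. 183.] 211 [ 0.53  -0.337  0.072] zmax 0.083
top start_key_top 0.58 [147. 188.] 93 [0.522 0.359 0.066] zmax 0.072
top start_key_top 0.49 [307. 128.] 202 [ 0.72  -0.167  0.061] zmax 0.085
top wax_jar 0.51 [219. 227.] 222 [0.406 0.137 0.059] zmax 0.066
top blank 0.83 [206. 126.] 536 [0.725 0.173 0.039] zmax 0.045
top live_center 0.56 [306. 128.] 184 [ 0.72  -0.165  0.062] zmax 0.085
top mug 0.76 [168. 132.] 675 [0.719 0.289 0.033] zmax 0.093
top mug 0.6 [362. 185.] 223 [ 0.528 -0.338  0.072] zmax 0.083
top mug 0.56 [307. 128.] 228 [ 0.72  -0.167  0.061] zmax 0.085
top offcut 0.9 [354. 139.] 637 [ 0.695 -0.325  0.035] zmax 0.041
top offcut 0.19 [254. 151.] 1355 [0
[... 636 characters left out ...]
] 86 [0.523 0.352 0.066] zmax 0.07
scene start_key_top 0.46 [131. 241.] 456 [ 0.531 -0.34   0.073] zmax 0.083
scene finial 0.84 [190. 185.] 337 [ 0.415 -0.132  0.037] zmax 0.085
scene wax_jar 0.72 [276. 145.] 449 [0.418 0.129 0.042] zmax 0.063
scene blank 0.19 [126. 242.] 451 [ 0.531 -0.34   0.073] zmax 0.083
scene live_center 0.95 [239. 277.] 597 [ 0.734 -0.176  0.061] zmax 0.084
scene live_center 0.52 [368. 132.] 58 [0.523 0.351 0.067] zmax 0.071
scene mug 0.58 [395. 191.] 1375 [0.72 0.27 0.06] zmax 0.092
scene offcut 0.71 [128. 240.] 438 [ 0.532 -0.34   0.073] zmax 0.083
scene offcut 0.69 [167. 310.] 1789 [ 0.706 -0.334  0.035] zmax 0.039
1.3 [3.05993280e+00 7.11285356e-01 6.35007232e-05]
```

View pics/top0.png

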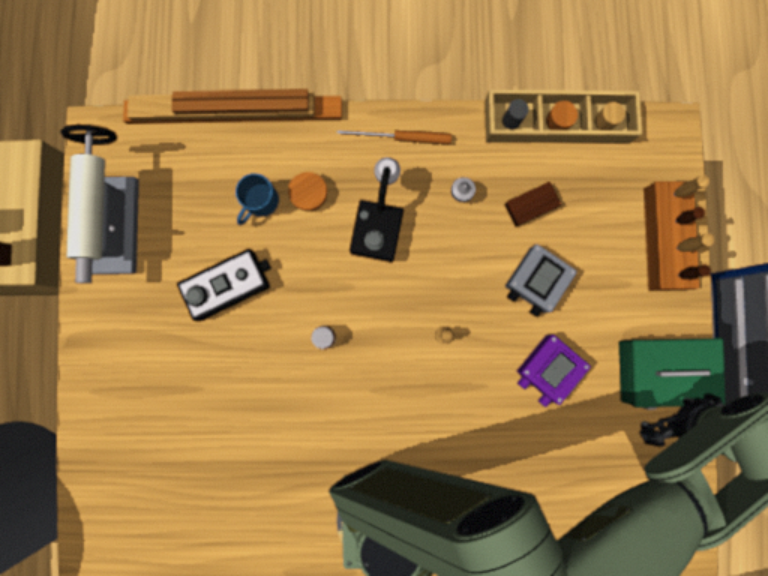

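View pics/scene0.png

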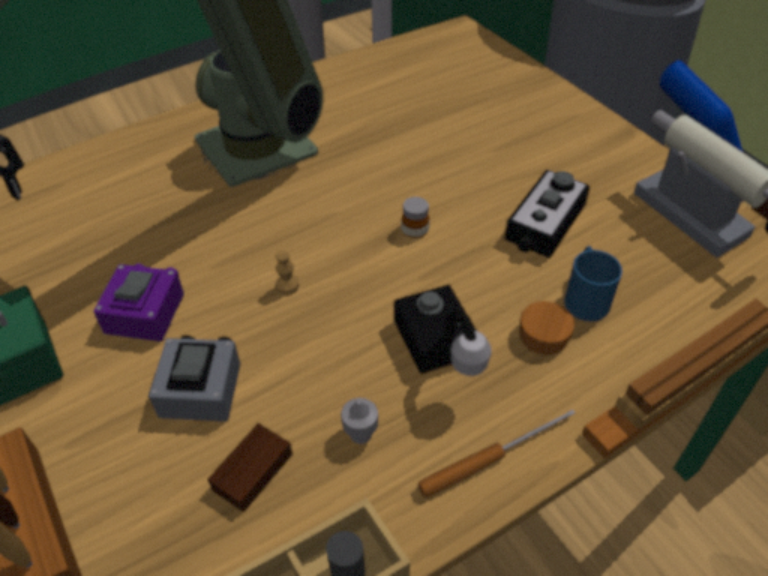

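The grey switch box is at about (541,279) in the 1.5x top view and the purple look-alike is at (553,370). The lamp base is at (377,230) with its button at (374,240). The pendant is at (223,284), with the mushroom at lower left (196,295), the start key at (220,284) and jog at (242,274). The box's glands point to the lower left, so its +x points to the upper right. Next I'll refine these with depth.

```bash
python3 - <<'E'
from h import *
def show(t,q): 
    c,s,a=cv2.minAreaRect((q[:,:2]*1000).astype(np.float32)); print(t,len(q),"med",np.round(np.median(q,0),4),"rect",np.round(c,1),np.round(s,1),round(a,1))
for n in("top","scene"):
    z=np.load(n+"0.npz");W=z["W"];c=z["c"]
    def near(x,y,r,a,b): 
        d=np.hypot(W[...,0]-x,W[...,1]-y); return W[(d<r)&(W[...,2]>a)&(W[...,2]<b)]
    print(n)
    show("lampbtn",near(.612,.02,.04,.068,.077))
    show("lampbase",near(.65,.013,.085,.050,.060))
    show("key",near(.522,.355,.025,.062,.07))
    show("mush",near(.5,.41,.04,.068,.08))
    show("plate",near(.52,.352,.12,.046,.0565))
    show("jog",near(.545,.305,.03,.058,.066))
    show("boxtop",near(.524,-.33,.085,.056,.0635))
    q=near(.528,-.337,.045,.0685,.09); show("rock",q)
    show("rockHigh",q[q[:,2]>.078])
    show("rockHi2",q[(q[:,2]>.074)])
    show("rockLow",q[q[:,2]<.072])
    show("jar",near(.41,.135,.04,.055,.07)); show("finial",near(.415,-.132,.04,.01,.1))
E
```

```text
top
lampbtn 57 med [0.6142 0.0269 0.0727] rect [614.3  26.9] [25.6 26.7] 89.1
lampbase 853 med [0.6399 0.0202 0.0556] rect [637.5  22.1] [ 99.8 116.5] 77.7
key 68 med [0.523  0.3586 0.0656] rect [523.4 358. ] [27.7 28.1] 23.1
mush 105 med [0.4987 0.4114 0.0725] rect [497.5 410.8] [37.4 35.3] 89.0
plate 1174 med [0.525  0.3493 0.0517] rect [521.8 358.1] [ 93.8 179.9] 24.4
jog 24 med [0.5438 0.3115 0.0603] rect [540.4 316. ] [20.6 34.3] 74.9
boxtop 550 med [ 0.5256 -0.3312  0.06  ] rect [ 528.7 -338.1] [107.4 107.4] 53.7
rock 249 med [ 0.5308 -0.338   0.0722] rect [ 529.3 -337.1] [53.4 77.4] 55.5
rockHigh 48 med [ 0.5442 -0.3507  0.0801] rect [ 541.6 -348.5] [37.5 25.7] 55.4
rockHi2 92 med [ 0.5424 -0.3458  0.0781] rect [ 529.8 -338. ] [37.3 59.8] 51.0
rockLow 120 med [ 0.521  -0.3332  0.0703] rect [ 529.3 -337.1] [53.4 77.4] 55.5
jar 160 med [0.4076 0.1404 0.0602] rect [407.6 139. ] [41.8 44.8] 88.5
finial 111 med [ 0.4083 -0.1203  0.0545] rect [ 409.8 -122.5] [32.4 36.9] 85.7
scene
lampbtn 104 med [0.6141 0.0244 0.0724] rect [613.3  24.5] [25.8 27.6] 56.1
lampbase 1140 med [0.6357 0.
[... 187 characters left out ...]
19.1
plate 1191 med [0.5319 0.3382 0.0522] rect [521.2 356.2] [ 96.5 188. ] 24.8
jog 30 med [0.5424 0.3095 0.0636] rect [532.9 305.6] [36.8 17.2] 38.2
boxtop 1151 med [ 0.5436 -0.3459  0.0608] rect [ 528.1 -340. ] [110.5 113.2] 55.1
rock 515 med [ 0.531  -0.3394  0.0721] rect [ 528.4 -339.8] [57.2 82.5] 56.1
rockHigh 103 med [ 0.5505 -0.3535  0.0801] rect [ 547.7 -353.1] [39.7 22.6] 52.8
rockHi2 182 med [ 0.5478 -0.352   0.0785] rect [ 530.4 -342.2] [39.9 61.3] 58.1
rockLow 253 med [ 0.5174 -0.3306  0.0701] rect [ 528.4 -339.8] [57.2 82.5] 56.1
jar 175 med [0.4085 0.1357 0.0607] rect [405.5 137.2] [46.  46.5] 43.0
finial 303 med [ 0.415  -0.1318  0.0468] rect [ 412.1 -129.1] [38.3 33.9] 81.6
```

```bash
cat >> h.py <<'E'
from scipy.spatial.transform import Rotation as Rn
def down(deg):
    """tool pointing down, finger line (tool y) at this world heading; of the half turns the one with least wrist turn"""
    a=np.radians(deg); y=np.array([np.cos(a),np.sin(a),0]); z=np.array([0,0,-1.])
    return Rn.from_matrix(np.stack([np.cross(y,z),y,z],1)).as_rotvec()
def best(p,deg):
    c=[(abs(j[5]),r) for r in(down(deg),down(deg+180)) if (j:=solve_ik(p,r)) is not None]
    return min(c,key=lambda t:t[0])[1]
E
python3 - <<'E'
from h import *
print(np.round(grab_frame("wrist")["T_tool_cam"],3))
grab(20)
p=np.array([.6138,.0255,.2]); r=best(p,-11.6+90)
print(solve_ik(p,r), Rn.from_rotvec(r).as_matrix().round(2))
goto(p,r)
f=grab_frame("scene");cv2.imwrite("pics/s1.png",f["color"][...,::-1])
print(read_position(),read_opening(),read_ft_force(),read_clock())
E
```

```text
[[ 0.    -0.955 -0.296  0.074]
 [ 1.     0.    -0.001 -0.   ]
 [ 0.001 -0.296  0.955 -0.142]
 [ 0.     0.     0.     1.   ]]
[ 2.27999101e-02  4.01349394e-01  1.51973891e+00 -4.44089210e-16
  1.22050435e+00 -1.34553822e+00] [[-0.98  0.2   0.  ]
 [ 0.2   0.98 -0.  ]
 [-0.    0.   -1.  ]]
[0.61380885 0.02453626 0.20007001] -0.00011154599756395976 [-0.37089836  0.38496365 -0.4173983 ] 4.4833
```

View pics/s1.png

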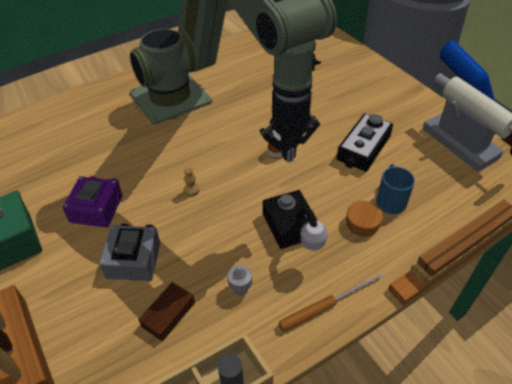

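The closed gripper is over the lamp. The fingers end at about (290,155), above the button at (287,200), and the wrist camera faces away from the neck. I'll press now.

```bash
cat >> h.py <<'E'
def press(x,y,deg,z0,ztop,zend,f):
    """hover, press slowly until force or depth, report, retreat"""
    r=best([x,y,.2],deg)
    goto([x,y,.2],r); move_straight([x,y,ztop+.012],.15)
    wait(.2)
    print("hit",move_straight([x,y,zend],.025,f_stop=f),read_position().round(4),read_ft_force().round(1))
    wait(.25); print("held",read_position().round(4),read_ft_force().round(1))
    move_straight([x,y,.2],.12); print("t",read_clock())
E
python3 - <<'E'
from h import *
press(.6138,.0255,-11.6+90,.2,.072,.0625,14)
f=grab_frame("scene");W=cloud(f)
q=W[(np.hypot(W[...,0]-.6138,W[...,1]-.0255)<.011)]; print(np.nanmedian(q,0))
E
```

```text
hit True [0.6138 0.0255 0.065 ] [-0.5  0.2  4.5]
held [0.6138 0.0255 0.0649] [-0.3 -0.3  5.8]
t 8.15
[0.62080642 0.02465543 0.23823425]
```

```bash
python3 - <<'E'
from h import *
x,y=.547,-.3517; deg=-34.5+90
goto([x,y,.2],best([x,y,.2],deg))
for n in("scene","top"):
    W=cloud(grab_frame(n)); q=W[(np.hypot(W[...,0]-.6138,W[...,1]-.0255)<.011)]; zb=np.nanmedian(q[:,2]); print(n,zb)
    if zb<.068: break
else: raise SystemExit("lamp not down")
press(x,y,deg,.2,.080,.068,16)
E
```

```text
scene 0.06603708191927114
hit False [ 0.5479 -0.3523  0.07  ] [ 0.9 -1.1 10.4]
held [ 0.5479 -0.3523  0.07  ] [ 1.2 -0.3 11.9]
t 13.6
```

```bash
python3 - <<'E'
from h import *
x,y=.5215,.3565; deg=-0.0+24.5+90
goto([x,y,.2],best([x,y,.2],deg))
W=cloud(grab_frame("scene"))
for s in(23,-23):
    d=s*.001*np.array([.824,-.566]); q=W[np.hypot(W[...,0]-.5285-d[0],W[...,1]+.339-d[1])<.006]; z=np.nanmedian(q[:,2]); print(s,z)
    if s>0: assert z<.073
press(x,y,deg,.2,.066,.0575,12)
goto([.45,.2,.3],best([.45,.2,.3],deg)); 
f=grab_frame("scene");W=cloud(f); cv2.imwrite("pics/s2.png",f["color"][...,::-1])
def show(t,q): print(t,cv2.minAreaRect((q[:,:2]*1000).astype(np.float32)),np.median(q[:,2]))
d=np.hypot(W[...,0]-.522,W[...,1]-.355)
show("key",W[(d<.025)&(W[...,2]>.062)&(W[...,2]<.07)])
show("plate",W[(d<.12)&(W[...,2]>.046)&(W[...,2]<.0565)])
print(read_clock(),read_ft_force())
E
```

```text
23 0.07028611935942362
-23 0.08147211657148708
hit True [0.5215 0.3565 0.0602] [-1.  -0.1  4.6]
held [0.5215 0.3565 0.0601] [-0.9 -0.5  4.3]
t 19.8583
key ((521.1275634765625, 355.8139953613281), (28.81879997253418, 28.362133026123047), 31.731353759765625) 0.06618595415232195
plate ((521.2581176757812, 356.921630859375), (96.69001770019531, 186.6763153076172), 25.027158737182617) 0.05220464459914185
22.4083 [-0.19787498 -0.31422747  0.14425024]
```

View pics/s2.png

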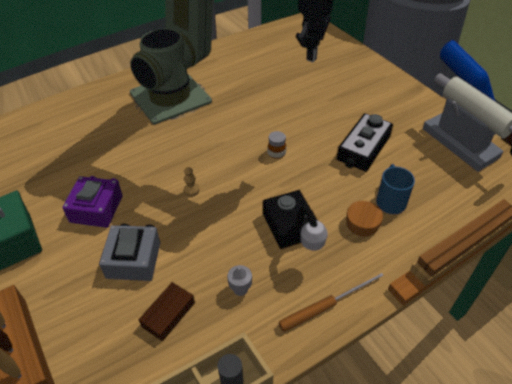

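The lamp button is down at (288,202), the rocker has flipped at (130,240), and the pendant at (365,142) and all the bystanders are where they started. The arm is clear, so I'll hand in.

```bash
python3 -c "
from plant import *
print(hand_in())"
```

```text
the job is handed in; nothing more can be done
None
```

I pressed the lamp button down, pushed the rocker home, then pressed the start key about 5.9 of 6 mm and let it spring back. The last camera check showed the pendant and bystanders in place, and the job is handed in; no verdict came back.

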